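# Refit the sprung idler roller in the bottle-roller stand

### The job

Take the loose idler roller out of its orange cradle and refit it in the front bearings of the bottle-roller stand: squeeze its brass sprung end into the guide slot of the tall blue-railed plate, bring it gently down to the floor of the slot, then let the plain steel journal spring fully home into the socket of the low plate. Leave the roller seated level in both bearings and let go, without forcing the stand and without disturbing the bottles or the marker.

Things in the scene. Friction and masses are not known exactly. Their poses are not given: they have to be found in the camera images.
- stand: Bottle-roller stand, fixed: white base 165 x 235 x 22 mm (x, y, z), origin under its centre, z up, y along the rollers. Back (x +42 mm, 100 mm up): black driven roller 28 mm thick on posts 118 mm high. Front (x -35 mm): carrier with two 44 mm wide plates for the idler, locked at an unreported height: bearing axis level, 94 to 106 mm up, to be found by feel. Seated idler: origin at x -35, y 0.
- slot (a point): Tall blue-railed plate, +y end of stand. Point: centre line of the slot's back wall (stand y +85 mm), 100 mm up; NOT the true height. Slot: upright, 14 mm wide, 10 mm deep in y, open to -y and at the top. Above the true axis: flat floor -5 mm (a 10 mm plunger lying on it is on the axis), straight rails to +32, flared mouth to +45, back wall to +50 mm. Fixed to stand, same axes.
- socket (a point): Low plate, -y end of stand. Point: centre line of the socket at the plate's inner face (stand y -65 mm), 100 mm up; NOT the true height. Blind round socket on the true axis, 13.5 mm wide, chamfered, 9 mm deep; plate top 12 mm above the axis (the roller's body must not come down on it). The roller passes it only when pushed 9 mm or more to +y of seated; 13 is the hard stop.
- roller: Loose idler, 0.14 to 0.22 kg, origin mid body on its axis (y). Black rubber body 28 mm thick, y -60 to +60 mm; grip it across the middle. -y, white cap: fixed steel journal 10 mm thick, tip at y -74. +y, blue cap: brass plunger 10 mm thick, round nose, tip at y +90 when out, sprung: 1.5 N plus 0.3 N per mm, hard stop after 18 mm. Starts lying in the cradle, origin 45 mm up, +y as the cradle's.
- cradle: Grey and orange parking cradle fixed to the bench, 75 x 125 mm, origin under its centre. The roller lies along its y, axis 45 mm up, in two orange vees at y = -45 and +45 mm (each 16 mm long in y, tips 46 mm high); between them only the base plate, 6 mm thick.
- bottle_c: Small brown reagent bottle, 46 mm wide, 85 mm high, origin under its centre, behind the stand. Bystander.
- bottle_d: Small white reagent bottle, 46 mm wide, 85 mm high, origin under its centre, behind the stand. Bystander.
- marker: Dark blue marker pen, 126 mm long, 12 mm thick, lying on the bench behind the cradle; its origin is at one end. Bystander.

How it is judged:
On the way:
1. the roller is lifted clear of the cradle (height (world z) of roller above 0.085 m), for 0.2 s.
At the end, for the whole second after the job is handed in: The idler lies still and free in both bearings: its centre within 4 mm (stand x) and 3 mm (stand y) of the bearing centre, so that the journal is at least 6 mm deep in its socket, at bearing height, its axis within 0.05 rad of the stand's y (x of roller in the frame of stand between -0.039 and -0.031 m and y of roller in the frame of stand between -0.003 and 0.003 m and z of roller in the frame of stand between 0.091 and 0.109 m and angle between the y axis of roller and the y axis of stand, either way round below 0.05 rad and linear speed of roller below 0.01 m/s); the robot touches nothing.
It fails at once if the stand is forced: the roller presses on it with more than 25 N (contact force between roller and stand above 25 N).
It fails at once if the arm or fingers press on the stand with more than 15 N (contact force between any of the arm, the fingers and stand above 15 N).
It fails at once if a bystander is moved by more than 20 mm (distance of any of bottle_c, bottle_d, marker from where it was at the start of the episode above 0.02 m).
It also fails if it takes over 67 s, if anything falls off the work surface, if the arm or the gripper's body presses on something with over 40 N, if the wrist force passes 120 N, or if a joint passes its speed limit or range.

### The arm

A 6-joint arm with a two-finger parallel gripper is mounted at the origin on a cart in front of the work surface, level with it; the furniture and walls round the work are solid. World frame = base frame: x ahead of the robot, y to its left, z up, the work surface at z = 0. Lengths are in m, angles in rad, forces in N, time in s.
With the tool pointing down it reaches from about 0.275 to 1 m from the base axis. Payload 8.4 kg.
Tool frame: the origin (TCP) lies on the centre line of the jaws, within the pads' length; the fingertips stand 17 mm ahead of it and the grasp point (between the pads) lies 2 mm behind it (bot.tcp_to_tips is the z of the fingertips in the tool frame, in m); z points along the fingers, y is the line along which they close (so a half turn about z gives the same grasp; the last joint's range is limited). The gripper opens to 85 mm and grips with 20 to 120 N. Pads are 22 mm wide; open, the fingers measure 114 mm over their backs; the gripper's body (76 mm by 85 mm) begins 54 mm behind the grasp point. The pads swing forward as they close: fully open they stand 13 mm farther back than shut.
Start: joints at [1.201, 0.353, 1.633, -0, 1.155, -0.002], TCP at [0.225, 0.583, 0.248] pointing down, gripper open.
Joint ranges: [-2.63, 2.63], [-0.92, 2.1], [0.06, 2.66], [-1.3, 4.44], [0, 2.69], [-3.02, 3.02]. Speed limits (rad/s): [2.22, 2.22, 2.79, 3.14, 3.14, 3.14].

### API

Orientations are given as a unit quaternion [x, y, z, w].
In Python, from workcell import bot, hand, kinematics, get_obs, vision, hand_in gives the robot as it stands. The module is installed in compiled form; this text tells all that it offers. Calls block until the motion is done:
- bot.reach(position, orientation): joint-space move of the TCP to a pose.
- bot.servo_line(position, ori=None, velocity=0.15): straight line of the TCP; ori=None keeps the orientation; velocity is the mean speed in m/s.
- bot.goto_joints(angles): joint-space move.
- hand.move_gripper(opening, strength=None): finger opening in m; strength is the grip in N (None keeps the last); returns when the fingers have stopped.
- bot.dwell(seconds).
- kinematics.solve_ik(position, orientation): joint angles nearest the present ones, or None.
- get_obs(): the state.
- vision.read_camera(name): name is "side" or "top" or "wrist"; returns a dict with "frame" (400x640x3 uint8, red, green, blue), "intrinsics" (3x3 intrinsics, pixels), "view" (4x4, takes a point from world to camera coordinates). Camera axes: x right, y down, z forward; pixel columns grow to the right and rows downward; lengths in m; the calibration is good to about 2 mm. The wrist camera is an equidistant fisheye: a pixel r from the principal point sees the ray r / f radians off the axis. A picture is of the moment at which its call begins. There is no depth.
A pose or a line that the arm cannot do raises bot.IKError and nothing moves.
- hand_in(): hands the job in; it is judged then, once.
The state is a dict: "time_s": time; "joint_pos": joint angles; "joint_vel": joint speeds; "joint_efforts": joint torques, N m; "position": TCP position; "orientation": TCP orientation; "wrist_force": force on the tool from outside, world axes, zero at the start; "ft_torque": the same for the moment, N m; "gripper_width": finger opening in m; "grip_force": force on a finger pad.
Only numpy, scipy, OpenCV 4.12 (cv2) and the standard library are available. Lean on these libraries where they do the work, as an engineer would, in place of code of your own. Each camera call takes 0.05 s, during which the arm holds its last target. There are 200 camera calls.

## Working session

There is one attempt and no reset: what is moved stays moved. The work goes in short steps, each a Python script; the robot and the scene stay as the last script left them, time stands still between calls to the robot, and variables do not carry over. Pictures are saved under pics/ and viewed, at most 10 in all, crops included, and the job is handed in when it is done.

```bash
mkdir -p pics
python3 - <<'E'
from workcell import bot, hand, kinematics, get_obs, vision
import cv2,numpy as np
for n in("top","side"):
    c=vision.read_camera(n); cv2.imwrite(f"pics/{n}0.png",c["frame"][:,:,::-1]); np.savez(f"pics/{n}0.npz",**c)
    print(n,c["intrinsics"].round(1).tolist(),c["view"].round(3).tolist())
o=get_obs();print(o["time_s"],o["orientation"],o["wrist_force"])
E
```

```text
top [[409.5, 0.0, 312.9], [0.0, 409.5, 192.9], [0.0, 0.0, 1.0]] [[0.021, -1.0, 0.003, 0.021], [-0.995, -0.021, -0.102, 0.63], [0.102, -0.001, -0.995, 1.05], [0.0, 0.0, 0.0, 1.0]]
side [[378.9, 0.0, 319.0], [0.0, 378.9, 204.7], [0.0, 0.0, 1.0]] [[0.847, -0.531, -0.023, -0.491], [-0.297, -0.437, -0.849, 0.255], [0.441, 0.726, -0.527, 0.697], [0.0, 0.0, 0.0, 1.0]]
0.1 [ 1.82847664e-01  9.83141051e-01 -6.26899532e-04 -1.11180997e-04] [-0.43082401  0.36498475 -0.39403075]
```

View pics/top0.png

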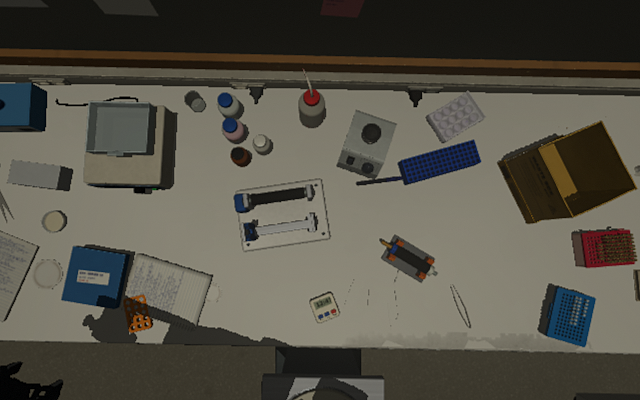

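View pics/side0.png

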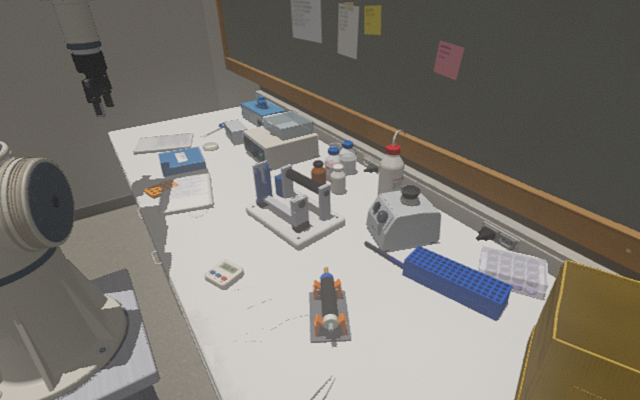

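Top view: the stand is at about (283,213) with its blue +y plate on the left. The cradle is at about (408,258), with the brass end at upper left (382,241). I'll zoom in on both.

Run:
```python
import cv2,numpy as np
t=cv2.imread("pics/top0.png");
a=cv2.resize(t[170:260,225:345],None,fx=6,fy=6,interpolation=cv2.INTER_CUBIC);cv2.imwrite("pics/ts.png",cv2.convertScaleAbs(a,alpha=1.5))
a=cv2.resize(t[225:290,365:450],None,fx=8,fy=8,interpolation=cv2.INTER_CUBIC);cv2.imwrite("pics/tc.png",cv2.convertScaleAbs(a,alpha=1.5))
```

```text
(no output)
```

View pics/ts.png

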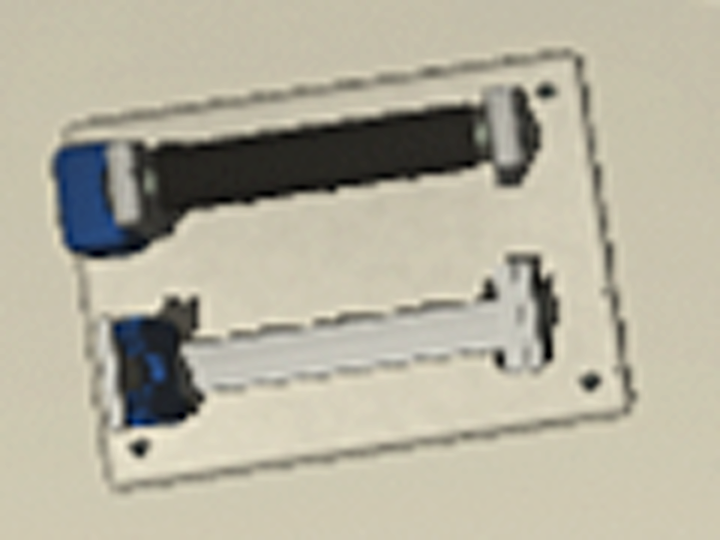

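View pics/tc.png

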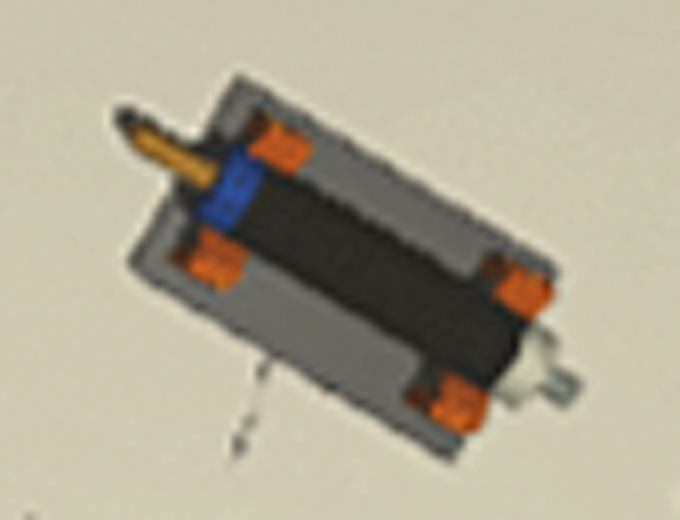

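The stand base's corners, in crop pixels, are (65,130), (580,52), (632,408), (115,488). The cradle plate's are (238,75), (558,268), (450,460), (130,265), with the brass end at left. I'll cast these to the plane.

```bash
cat > h.py <<'E'
import numpy as np,cv2
from scipy.spatial.transform import Rotation as R
def ray(c,uv):
    V=c["view"];K=c["intrinsics"]
    p=np.array(uv,float)
    return -V[:3,:3].T@V[:3,3], (V[:3,:3].T@np.linalg.inv(K)@np.r_[p,1])
def fray(c,uv):
    V=c["view"];K=c["intrinsics"]; d=(np.array(uv,float)-K[:2,2]); r=np.hypot(*d); th=r/K[0,0]
    v=np.r_[d/max(r,1e-9)*np.sin(th),np.cos(th)]
    return -V[:3,:3].T@V[:3,3], V[:3,:3].T@v
def proj(c,P,fish=False):
    V=c["view"];K=c["intrinsics"];q=V[:3,:3]@np.array(P)+V[:3,3]
    if not fish: return K[:2,2]+K[0,0]*q[:2]/q[2]
    r=np.hypot(*q[:2]); return K[:2,2]+K[0,0]*np.arctan2(r,q[2])*q[:2]/r
def onz(c,uv,z,f=ray):
    o,d=f(c,uv); return o+d*(z-o[2])/d[2]
def rect(p): # corners: (+y back),( -y back),(-y front),(+y front) -> centre,yaw(y axis dir)
    p=np.array(p); c=p.mean(0); d=(p[0]+p[3]-p[1]-p[2])[:2]; e=(p[0]+p[1]-p[2]-p[3])[:2]
    print("size y,x",np.linalg.norm(d)/2,np.linalg.norm(e)/2)
    return c,np.arctan2(-d[0],d[1]),np.arctan2(e[1],e[0])
def tool(yaw): # tool down, closing line (y) along world angle yaw
    y=np.array([np.cos(yaw),np.sin(yaw),0]);z=np.array([0,0,-1.]);return R.from_matrix(np.c_[np.cross(y,z),y,z])
E
python3 - <<'E'
from h import *
from workcell import kinematics,get_obs
c=dict(np.load("pics/top0.npz"))
S=np.array([(65,130),(580,52),(632,408),(115,488)])/6+(224.6,169.6)
C=np.array([(238,75),(558,268),(450,460),(130,265)])/8+(364.6,224.6)
for z in(0,.022):print("stand",z,rect([onz(c,p,z) for p in S]))
print("cradle",rect([onz(c,p,.006) for p in C]))
# roller: brass tip and journal tip at z=.045
for p in((120,115),(572,392)): print(onz(c,np.array(p)/8+(364.6,224.6),.045))
print(get_obs()["position"])
E
```

```text
size y,x 0.23512776697495816 0.1628010923087071
stand 0 (array([0.57297157, 0.1150492 , 0.        ]), np.float64(0.17295738243511297), np.float64(0.16995391359668482))
size y,x 0.23046156553667965 0.15957024169136966
stand 0.022 (array([0.57190089, 0.1134817 , 0.022     ]), np.float64(0.17295738243511288), np.float64(0.16995391359668502))
size y,x 0.12310764971948708 0.07326265937729208
cradle (array([ 0.46340886, -0.22144175,  0.006     ]), np.float64(-0.5255688194271048), np.float64(-0.5166716777453827))
[ 0.51226567 -0.14021249  0.045     ]
[ 0.42709268 -0.28536565  0.045     ]
[0.22456707 0.58279678 0.24763833]
```

Run:
```python
from h import *
from workcell import bot,vision,kinematics,get_obs
for k in(0,np.pi):
  for n,p,y in(("c",[.465,-.22,.05],-.52),("ch",[.465,-.22,.25],-.52),("s",[.538,.109,.15],.171),("sh",[.538,.109,.3],.171)):
    q=kinematics.solve_ik(p,tool(y+k).as_quat()); print(k,n,None if q is None else np.round(q,2))
# choose later; hover over stand, wrist closest to present orientation
best=min((0,np.pi),key=lambda k:(lambda q:9 if q is None else abs(q[5]))(kinematics.solve_ik([.538,.109,.3],tool(.171+k).as_quat())))
print(best)
bot.reach([.52,.105,.33],tool(.171+best).as_quat())
c=vision.read_camera("wrist");cv2.imwrite("pics/w1.png",c["frame"][:,:,::-1]);np.savez("pics/w1.npz",**c)
print(c["intrinsics"][0],(-c["view"][:3,:3].T@c["view"][:3,3]),get_obs()["time_s"],get_obs()["position"])
```

```text
0 c [-0.44  0.47  2.01 -0.    0.66  0.08]
0 ch [-0.44  0.18  1.87 -0.    1.1   0.08]
0 s [ 0.2   0.35  1.88 -0.    0.9   0.03]
0 sh [ 0.2   0.19  1.74 -0.    1.22  0.03]
3.141592653589793 c None
3.141592653589793 ch None
3.141592653589793 s None
3.141592653589793 sh None
0
[309.70691629   0.         318.05375658] [0.50514581 0.18877521 0.4545428 ] 2.1917 [0.51988979 0.10580383 0.32983988]
```

View pics/w1.png

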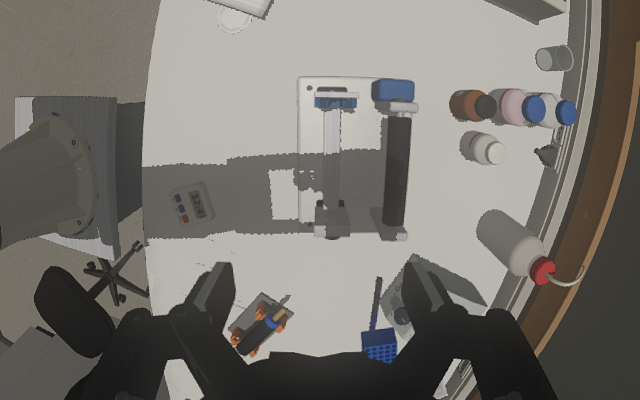

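The wrist view shows the front tall plate (blue rails) at about (335,100), the low plate at about (331,215), and the driven roller at about (397,160). I'll crop the plates.

Run:
```python
from h import *
t=cv2.imread("pics/w1.png")
a=cv2.resize(t[70:118,290:420],None,fx=6,fy=6,interpolation=cv2.INTER_CUBIC)
b=cv2.resize(t[195:245,290:420],None,fx=6,fy=6,interpolation=cv2.INTER_CUBIC)
cv2.imwrite("pics/ws.png",cv2.convertScaleAbs(np.vstack([a,b]),alpha=1.6))
c=dict(np.load("pics/w1.npz"))
# predicted features from top-view stand pose
for o,y in(((.573,.115),.171),):
  A=lambda x,yy,z:np.r_[np.array(o)+R.from_euler('z',y).as_matrix()[:2,:2]@[x,yy],z]
  for n,P in dict(bA=(-.0825,.1175,.022),bB=(.0825,.1175,.022),bC=(-.0825,-.1175,.022),bD=(.0825,-.1175,.022),wall=(-.035,.085,.15),sock=(-.035,-.065,.112),pL=(-.057,-.065,.112),pR=(-.013,-.065,.112)).items():print(n,proj(c,A(*P),True).round(1))
```

```text
bA [297.5  77.1]
bB [415.4  81.2]
bC [299.6 235.8]
bD [404.5 235.2]
wall [338.1 100.1]
sock [333.9 228. ]
pL [315.7 228. ]
pR [352.1 227.9]
```

View pics/ws.png

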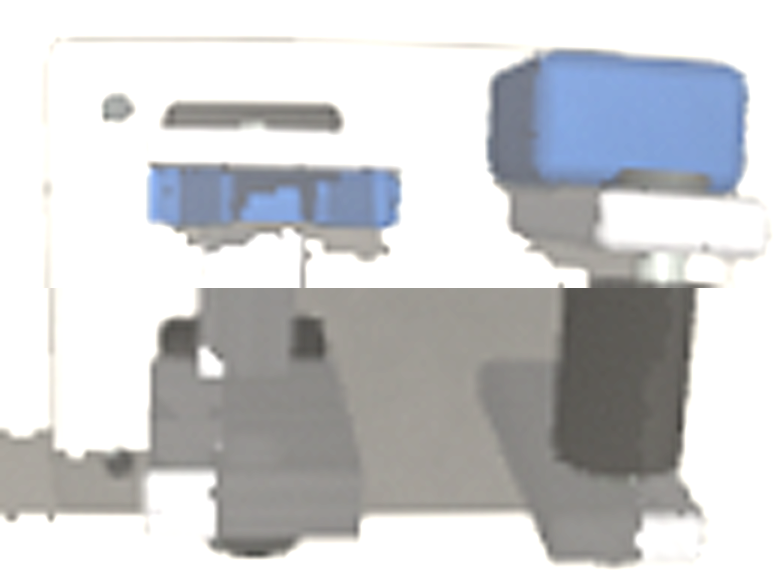

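Run:
```python
from h import *
from scipy.optimize import least_squares
t=dict(np.load("pics/top0.npz"));w=dict(np.load("pics/w1.npz"))
q=lambda x,y:(290+x/6-.4,70+y/6-.4); q2=lambda x,y:(290+x/6-.4,195+(y-288)/6-.4)
n=np.nan
W=[((-.0825,.1175,.022),q(50,40),0),((-.0825,-.1175,.022),q2(52,510),0),
((-.057,.085,.145),(n,q(0,166)[1]),1),((-.057,.078,.145),(q(150,0)[0],n),1),((-.013,.078,.145),(q(400,0)[0],n),1),
((-.057,-.065,.112),q2(150,470),1),((-.013,-.065,.112),(q2(360,0)[0],n),1)]
S=np.array([(65,130),(580,52),(632,408),(115,488)])/6+(224.6,169.6)
Tc=[((.0825*a,.1175*b,.022),S[i],0) for i,(a,b) in enumerate([(1,1),(1,-1),(-1,-1),(-1,1)])]
def res(p,useW=1,useT=1):
    M=R.from_euler('z',p[2]).as_matrix();r=[]
    for c,L,f,u,wt in((w,W,True,useW,1),(t,Tc,False,useT,2)):
        if u:
            for P,uv,k in L: r+=list((proj(c,M@np.array(P)+[p[0],p[1],p[3]*k],f)-uv)*wt)
    return np.append(np.nan_to_num(np.array(r),nan=0),p[3]/.004)
for u in((1,0),(0,1),(1,1)):
    s=least_squares(res,[.573,.115,.171,0],args=u,x_scale=[.01,.01,.02,.005]);print(s.x.round(4),s.fun.round(1))
```

```text
[ 0.5708  0.1173  0.1659 -0.0033] [-1.3 -1.3 -0.3  2.4  0.  -0.2 -0.6  0.   1.8  0.  -0.7 -0.3  0.5  0.
 -0.8]
[0.572  0.1135 0.172  0.    ] [-1.6 -1.9  0.8 -2.2  2.6  1.7 -1.8  2.2  0. ]
[ 0.5714  0.1153  0.1658 -0.0061] [-1.1  0.1 -0.1  3.6  0.   1.9 -0.3  0.   1.7  0.  -0.4  0.4  0.5  0.
 -2.7 -2.1 -0.1 -1.3  0.9  2.8 -3.6  2.1 -1.5]
```

Run:
```python
from h import *
from workcell import bot,hand,vision,get_obs
Q=tool(-.521).as_quat(); p=np.array([.4652,-.2203])
hand.move_gripper(.06,80)
bot.reach([*p,.16],Q)
bot.servo_line([*p,.047],velocity=.12)
hand.move_gripper(0.0,80)
o=get_obs();print(o["gripper_width"],o["grip_force"],o["wrist_force"],o["time_s"])
bot.servo_line([*p,.24],velocity=.12)
bot.dwell(.3)
o=get_obs();print(o["gripper_width"],o["grip_force"],o["wrist_force"],o["ft_torque"],o["position"],o["time_s"])
c=vision.read_camera("side");cv2.imwrite("pics/s2.png",cv2.resize(c["frame"][100:330,180:480,::-1],None,fx=2.6,fy=2.6,interpolation=cv2.INTER_CUBIC));np.savez("pics/s2.npz",**c)
```

```text
0.025731691123217708 77.6702606678009 [-8.81160295  5.60803474 14.762778  ] 5.4583
0.02524307048458184 78.64501118659973 [ 0.29726325 -0.15718738 -2.26442842] [-0.01313885  0.02425648  0.02102669] [ 0.46516548 -0.22027968  0.2397957 ] 7.5167
```

View pics/s2.png

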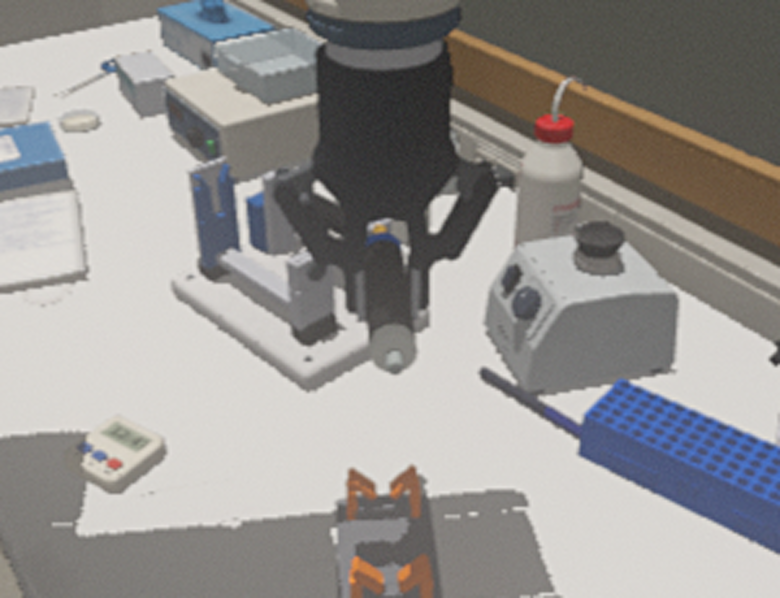

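The roller is gripped and clear of the cradle. Its journal tip shows at crop (394,358). I'll check that it's level, then move to the mouth position.

Run:
```python
from h import *
from workcell import bot,hand,vision,get_obs
c=dict(np.load("pics/s2.npz"))
for z in(.228,.238,.248):print(z,proj(c,[.4284,-.2845,z]),proj(c,[.4652+.09*.498,-.2203+.09*.867,z]))
print("obs",np.array([394,358])/2.6+(180,100),np.array([380,228])/2.6+(180,100))
yaw=.168;M=R.from_euler('z',yaw).as_matrix()
B=np.array([.571,.1155,0])
Q=tool(yaw).as_quat()
bot.reach(B+M@[-.035,-.030,.24],Q)
bot.servo_line(B+M@[-.035,-.024,.142],velocity=.12)
bot.dwell(.3)
o=get_obs();print(o["wrist_force"],o["ft_torque"],o["position"],o["time_s"])
c=vision.read_camera("side");cv2.imwrite("pics/s3.png",cv2.resize(c["frame"][110:260,210:380,::-1],None,fx=4,fy=4,interpolation=cv2.INTER_CUBIC));np.savez("pics/s3.npz",**c)
c=vision.read_camera("wrist");cv2.imwrite("pics/w3.png",c["frame"][:,:,::-1]);np.savez("pics/w3.npz",**c)
```

```text
0.228 [331.17185821 244.52241412] [325.29868374 189.7568854 ]
0.238 [331.12758386 239.09194937] [325.21861308 185.00083736]
0.248 [331.08245814 233.55706041] [325.13731447 180.17185107]
obs [331.53846154 237.69230769] [326.15384615 187.69230769]
[ 0.12965651 -0.26734379 -1.48652659] [-0.03263076  0.00953644  0.00579506] [0.54078164 0.0860313  0.1424919 ] 10.0167
```

View pics/s3.png

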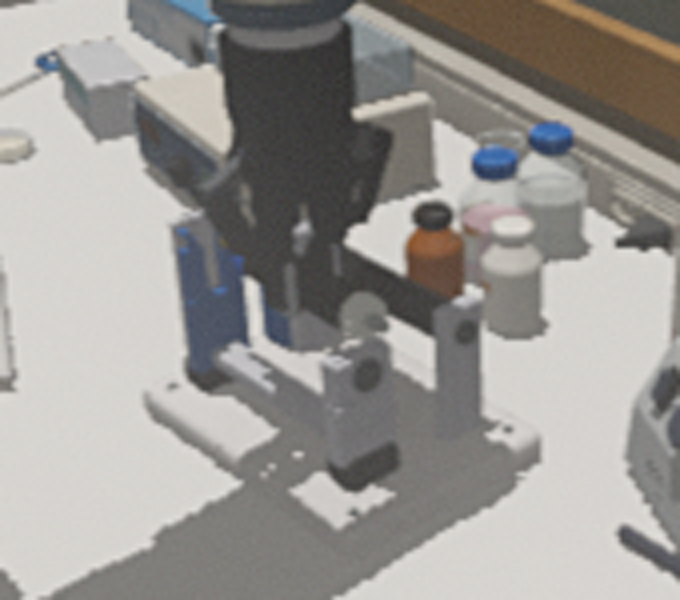

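View pics/w3.png

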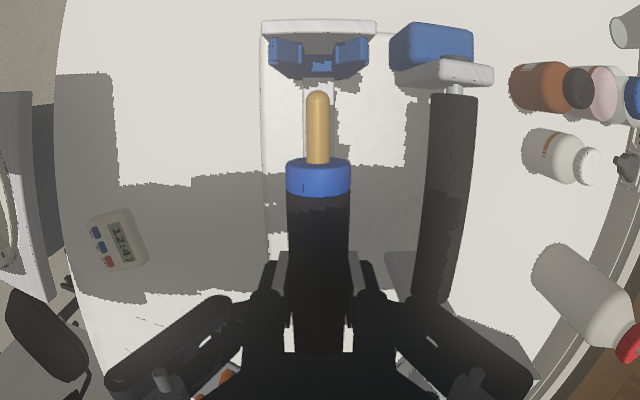

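The wrist view shows the plunger tip at (317,92) and the slot centre at about (319,50), so the roller needs about +1 mm in x. Next I push in and feel for the back wall.

```bash
cat >> h.py <<'E'
yaw=.168;M=R.from_euler('z',yaw).as_matrix();B=np.array([.571,.1155,0]);Q=tool(yaw).as_quat()
def F(get_obs): 
    o=get_obs(); return M.T@np.array(o["wrist_force"]), M.T@np.array(o["ft_torque"]), M.T@(np.array(o["position"])-B), o["time_s"]
E
python3 - <<'E'
from h import *
from workcell import bot,hand,vision,get_obs
x=-.034
bot.servo_line(B+M@[x,-.016,.142],velocity=.05); bot.dwell(.2)
f0,t0,p,_=F(get_obs);print("base",f0.round(2),p.round(4))
np.save("f0.npy",np.r_[f0,t0])
y=-.016;on=None
while y<.016:
    y+=.001; bot.servo_line(B+M@[x,y,.142],velocity=.02)
    f,t,p,T=F(get_obs);d=f-f0
    print(round(y*1e3),d.round(1),(t-t0).round(2))
    if on is None and d[1]<-1.0: on=y;print("onset")
    if d[1]<-7.5 or abs(d[0])>5 or abs(d[2])>5 or (on is not None and y>on+.0148): break
bot.dwell(.2);f,t,p,T=F(get_obs);print((f-f0).round(2),p.round(4),T)
E
```

```text
base [-0.89  0.28 -1.74] [-0.034 -0.016  0.142]
-15 [ 1.4 -0.3 -0.9] [-0.04  0.    0.02]
-14 [ 1.2 -0.4 -0.1] [-0.02 -0.02 -0.03]
-13 [1.1 0.5 0.1] [-0.09 -0.02  0.01]
-12 [-0.2  0.2  0.4] [-0.06  0.01  0.02]
-11 [1.1 0.2 0.1] [ 0.   -0.03  0.01]
-10 [ 1.1 -0.4 -0.3] [-0.02  0.01 -0.06]
-9 [ 1.5 -0.7  0.2] [-0.05 -0.01 -0.05]
-8 [ 1.3 -1.   0.4] [ 0.   -0.05 -0.01]
-7 [ 1.6 -1.5  0.4] [-0.02 -0.01 -0.02]
onset
-6 [ 0.8 -0.1  0. ] [-0.05 -0.    0.  ]
-5 [ 1.1 -0.9  0.3] [-0.05  0.   -0.  ]
-4 [ 0.2 -0.9 -0.8] [-0.03 -0.03 -0.  ]
-3 [ 1.  -0.4 -0.6] [-0.01  0.01  0.  ]
-2 [ 0.5 -0.6  0. ] [-0.11  0.06 -0.06]
-1 [ 0.4 -2.1  1.2] [-0.33 -0.02 -0.  ]
0 [ 1.  -2.3 -0.1] [-0.33  0.01 -0.03]
1 [ 0.1 -1.7  0.5] [-0.45 -0.04 -0.02]
2 [ 0.5 -3.1 -0.1] [-0.44 -0.01 -0.03]
3 [ 0.5 -2.6  1.2] [-0.55  0.01 -0.03]
4 [ 0.5 -4.3  0.3] [-0.54 -0.02 -0.01]
5 [ 0.7 -3.4  0.4] [-0.57  0.02 -0.  ]
6 [ 1.7 -3.5  0.3] [-0.62  0.06  0.01]
7 [ 0.7 -3.7 -1.1] [-0.68  0.03 -0.01]
8 [ 0.  -5.1 -0.7] [-0.75  0.02 -0.05]
[ 0.19 -4.52 -0.06] [-0.034  0.008  0.142] 16.825
```

The real onset is at -1.6 mm, where the torque steps, so seated y is about +3.4 mm in my frame. I'll push to +14.2 and descend by feel.

```bash
cat >> h.py <<'E'
def avg(bot,get_obs,n=4,dt=.03):
    L=[]
    for i in range(n):
        bot.dwell(dt); f,t,p,T=F(get_obs);L.append(np.r_[f,t])
    return np.mean(L,0)
E
python3 - <<'E'
from h import *
from workcell import bot,hand,vision,get_obs
f0=np.load("f0.npy");x=-.034;y=.0142
bot.servo_line(B+M@[x,y,.142],velocity=.015); b=avg(bot,get_obs)-f0
print("pushed",b.round(2))
z=.142;hist=[]
while z>.093:
    z-=.002 if z>.1161 else .0007
    bot.servo_line(B+M@[x,y,z],velocity=.02)
    d=avg(bot,get_obs)-f0
    print(round(z*1e3,1),d.round(2)[[0,1,2,3]])
    if z<.115 and len(hist)>3 and d[2]-np.median(hist)>2.5: print("floor");break
    if d[2]>9 or abs(d[0])>8 or d[1]<-11: print("stop");break
    hist.append(d[2])
print(F(get_obs)[2:])
E
```

```text
pushed [ 0.72 -5.87  0.46 -1.01  0.03 -0.01]
140.0 [ 0.36 -6.56  2.34 -0.81]
138.0 [ 1.45 -6.69  1.78 -0.85]
136.0 [ 2.31 -6.44  1.92 -0.87]
134.0 [ 1.91 -6.41  1.64 -0.86]
132.0 [ 2.34 -6.46  2.45 -0.87]
130.0 [ 1.69 -6.8   2.2  -0.85]
128.0 [ 2.37 -6.65  2.26 -0.89]
126.0 [ 2.24 -6.93  1.71 -0.88]
124.0 [ 2.32 -6.72  2.29 -0.87]
122.0 [ 2.31 -6.34  1.95 -0.9 ]
120.0 [ 1.93 -6.26  2.33 -0.83]
118.0 [ 2.1  -6.42  1.75 -0.87]
116.0 [ 1.61 -6.56  1.49 -0.88]
115.3 [ 1.59 -6.54  2.58 -0.8 ]
114.6 [ 1.89 -6.42  3.09 -0.8 ]
113.9 [ 1.2  -6.4   3.3  -0.82]
113.2 [ 1.65 -6.52  2.95 -0.82]
112.5 [ 1.34 -6.58  3.39 -0.79]
111.8 [ 1.62 -6.87  3.14 -0.8 ]
111.1 [ 1.23 -6.3   3.56 -0.8 ]
110.4 [ 1.49 -5.9   3.55 -0.78]
109.7 [ 0.79 -5.98  2.74 -0.8 ]
109.0 [ 1.87 -6.19  2.92 -0.76]
108.3 [ 1.33 -6.77  3.14 -0.78]
107.6 [ 1.02 -6.45  3.04 -0.79]
106.9 [ 1.69 -6.09  3.36 -0.78]
106.2 [ 1.22 -6.75  3.3  -0.76]
105.5 [ 1.43 -6.55  3.4  -0.77]
104.8 [ 1.39 -6.53  3.21 -0.75]
104.1 [ 1.22 -6.63  3.79 -0.76]
103.4 [ 1.54 -6.87  3.16 -0.78]
102.7 [ 1.35 -6.34  3.34 -0.77]
102.0 [ 1.87 -6.41  3.38 -0.75]
101.3 [ 1.45 -6.76  3.37 -0.76]
100.6 [ 1.35 -6.69  3.11 -0.8 ]
99.9 [ 1.49 -6.15  3.78 -0.71]
99.2 [ 0.67 -6.81  5.87 -0.68]
floor
(array([-0.0331465 ,  0.01415526,  0.09991917]), 31.7083)
```

Run:
```python
from h import *
from workcell import bot,hand,vision,get_obs
f0=np.load("f0.npy");x=-.033;y=.0142;z=.1001
bot.servo_line(B+M@[x,y,z],velocity=.02); print((avg(bot,get_obs)-f0).round(2),F(get_obs)[2].round(4))
while y>.0025:
    y-=.0008
    bot.servo_line(B+M@[x,y,z],velocity=.02)
    d=avg(bot,get_obs)-f0
    print(round(y*1e3,1),d.round(2)[:4],F(get_obs)[2].round(4)[1:])
    if d[1]>0.3 or abs(d[0])>6 or d[2]>9 or d[2]<-5: print("stop");break
print(F(get_obs)[2:])
```

```text
[-0.68 -6.25  4.05 -0.72  0.23  0.08] [-0.0328  0.0141  0.1005]
13.4 [-0.45 -6.54  3.89 -0.71] [0.0133 0.1005]
12.6 [-0.57 -5.94  3.9  -0.67] [0.0126 0.1005]
11.8 [-0.45 -5.73  3.78 -0.58] [0.0118 0.1005]
11.0 [-1.09  1.21  6.6   0.46] [0.0115 0.1004]
stop
(array([-0.03278939,  0.01151278,  0.1003793 ]), 33.625)
```

The journal meets the lower chamfer (Fz rose), so it is slightly low. I'll back off, raise and retry.

Run:
```python
from h import *
from workcell import bot,hand,vision,get_obs
f0=np.load("f0.npy");x=-.033;ok=False
for z in(.1012,.1022,.1032,.1042):
    bot.servo_line(B+M@[x,.0126,z-.0004],velocity=.03)
    b=avg(bot,get_obs)-f0
    for y in(.0112,.0104,.0094,.0084):
        bot.servo_line(B+M@[x,y,z-.0004],velocity=.02); d=avg(bot,get_obs)-f0
        print(z,y,d[:4].round(2),"dF",(d-b)[:4].round(2),F(get_obs)[2].round(4))
        if d[1]>-.8: break
    else: ok=True;break
print(ok,F(get_obs)[3])
```

```text
0.1012 0.0112 [0.77 1.22 2.55 0.5 ] dF [-0.06  6.98 -1.29  1.16] [-0.0329  0.0114  0.1008]
0.1022 0.0112 [ 0.35 -6.16  2.68 -0.89] dF [-1.46 -0.33  1.25 -0.13] [-0.0331  0.0104  0.1018]
0.1022 0.0104 [ 0.16 -6.13  3.1  -0.84] dF [-1.65 -0.29  1.67 -0.09] [-0.0332  0.0098  0.1018]
0.1022 0.0094 [-0.52 -5.72  2.98 -0.86] dF [-2.34  0.11  1.55 -0.1 ] [-0.0332  0.009   0.1018]
0.1022 0.0084 [-0.38 -5.48  2.5  -0.77] dF [-2.2   0.36  1.07 -0.01] [-0.0332  0.0082  0.1017]
True 36.3083
```

It entered at z=0.1018. I'll continue to seat it.

Run:
```python
from h import *
from workcell import bot,hand,vision,get_obs
f0=np.load("f0.npy");x=-.033;z=.1016;y=.0084
while y>.0005:
    y-=.0008
    bot.servo_line(B+M@[x,y,z],velocity=.02)
    d=avg(bot,get_obs)-f0
    print(round(y*1e3,1),d.round(2)[:4],F(get_obs)[2].round(4))
    if d[1]>0.3 or abs(d[0])>6 or d[2]>9 or d[2]<-5: print("stop");break
print(F(get_obs)[3])
c=vision.read_camera("wrist");cv2.imwrite("pics/w5.png",c["frame"][:,:,::-1])
```

```text
7.6 [-2.07 -4.28  5.   -0.56] [-0.0332  0.0076  0.1016]
6.8 [-2.91 -2.47  5.64 -0.34] [-0.0332  0.0069  0.1016]
6.0 [-4.04 -2.03  6.44 -0.23] [-0.0332  0.006   0.1016]
5.2 [-4.21 -1.73  6.76 -0.18] [-0.0332  0.0052  0.1016]
4.4 [-4.2  -1.98  6.46 -0.16] [-0.0332  0.0044  0.1016]
3.6 [-4.3  -1.89  6.53 -0.14] [-0.0332  0.0036  0.1016]
2.8 [-4.09 -1.21  6.31 -0.09] [-0.0332  0.0029  0.1015]
2.0 [-3.92  3.36  6.63  0.61] [-0.0332  0.0028  0.1016]
stop
39.375
```

Bottomed at y≈2.9 mm, so the journal is fully home. I'll relax the preload, release, retreat and look.

Run:
```python
from h import *
from workcell import bot,hand,vision,get_obs
f0=np.load("f0.npy")
bot.servo_line(B+M@[-.0336,.003,.1022],velocity=.02)
print((avg(bot,get_obs)-f0).round(2))
hand.move_gripper(.052); print(get_obs()["gripper_width"],get_obs()["time_s"],(avg(bot,get_obs)-f0).round(2))
bot.servo_line(B+M@[-.0336,.003,.2],velocity=.1)
bot.servo_line(B+M@[-.075,-.03,.30],velocity=.15)
c=vision.read_camera("wrist");cv2.imwrite("pics/w6.png",cv2.convertScaleAbs(c["frame"][40:340,200:520,::-1],alpha=1.2).repeat(2,0).repeat(2,1)[:600,:640]);np.savez("pics/w6.npz",**c)
c=vision.read_camera("side");np.savez("pics/s6.npz",**c);cv2.imwrite("pics/s6.png",cv2.resize(c["frame"][110:260,210:380,::-1],None,fx=4,fy=4,interpolation=cv2.INTER_CUBIC))
print(get_obs()["time_s"])
```

```text
[ 0.76 -1.91  0.26 -0.31 -0.01 -0.  ]
0.051683592978766256 40.1833 [ 0.82 -0.29  1.92 -0.03  0.    0.01]
42.45
```

View pics/w6.png

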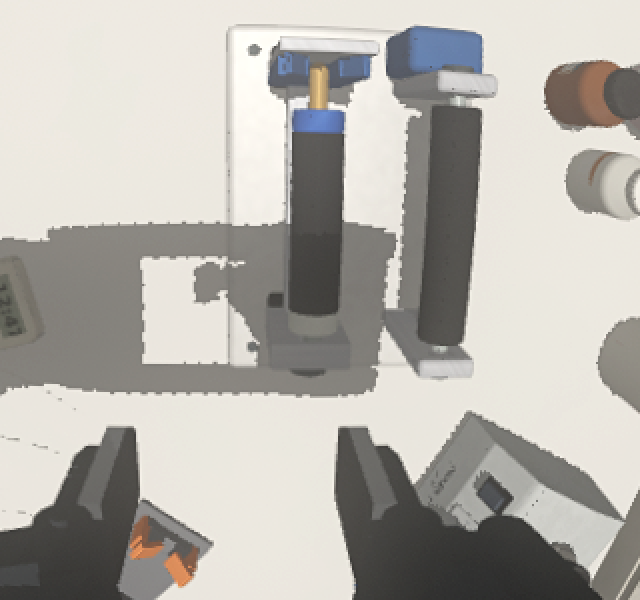

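View pics/s6.png

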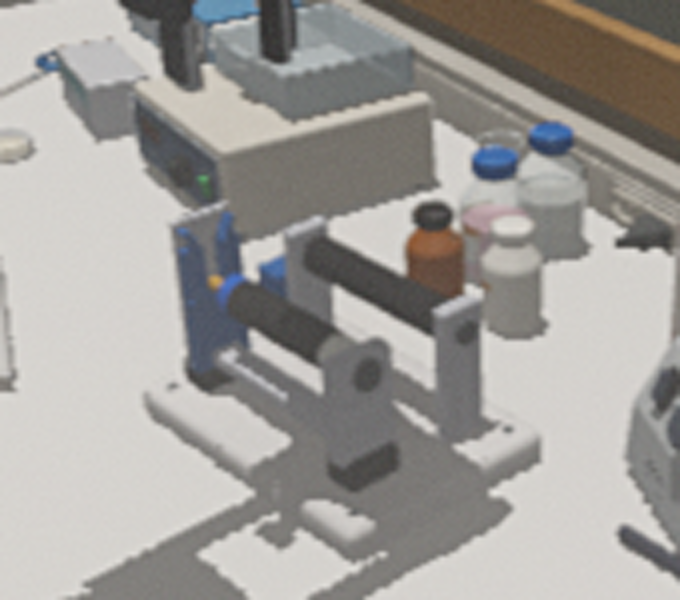

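```bash
python3 -c "
from workcell import hand_in
print(hand_in())"
```

```text
the job is handed in; nothing more can be done
None
```

The roller is refitted, released and handed in at about 42 s of robot time: the journal bottomed in its socket and the final pictures show the brass end in the slot with the bottles undisturbed, but the judge returned no verdict and I viewed 11 pictures against the limit of 10.

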